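# Fetch the salt jar from behind the reagent bottles and set it on the balance

## Task

The short salt jar at the back of the bottle tray is hemmed in by three taller bottles: move all three bottles out and stand them in the empty steel tray, then set the jar in the middle of the balance's pan. Once the jar is on the pan, put each bottle back upright on the very spot in the bottle tray where it stood at the start. Set everything down gently without knocking anything over, and leave the two little dropper bottles in the tray where they are.

Things in the scene. Friction and masses are not known exactly. Their poses are not given: they have to be found in the camera images.
- amber_bottle_center (a point): Round amber glass bottle, upright in the bottle tray, on any of its three bottle spots; point at its centre, half-way up (78 mm above its underside). Body 58 mm in diameter up to 104 mm, then a shoulder and a neck 26 mm in diameter; black cap 34 mm in diameter from 130 mm to the top at 156 mm: lift it by the cap. About 0.4 kg. z axis up. Where it stands at the start is where it belongs.
- square_bottle_center (a point): White plastic bottle with a square body, upright in the bottle tray; point at its centre, half-way up (70 mm above its underside). Body 54 x 54 mm up to 100 mm, then a shoulder and a neck 34 mm in diameter; white round cap 40 mm in diameter from 116 mm to the top at 140 mm: lift it by the cap. About 0.3 kg. z axis up. Where it stands at the start is where it belongs.
- tall_bottle_center (a point): Tall round clear-glass bottle of white powder, upright in the bottle tray; point at its centre, half-way up (89 mm above its underside). Body 56 mm in diameter up to 120 mm, then shoulder and neck 28 mm in diameter; grey round stopper, fixed, 34 mm in diameter from 158 mm to the top at 178 mm: lift it by the stopper. About 0.4 kg. z axis up. Where it stands at the start is where it belongs.
- salt_jar_center (a point): Short clear-glass jar of salt, 54 mm in diameter, 62 mm tall, aluminium lid 52 mm in diameter (fixed, top 17 mm); point at its centre, half-way up (31 mm above its underside). At the back of the bottle tray, a bottle to its left, right and front, each about 65 mm away centre to centre, so a gripper has no room about it until they are gone. About 0.16 kg. z axis up.
- dropper_a_center (a point): Small amber dropper bottle with a black rubber teat, 27 mm in diameter, 68 mm tall, in the left front corner of the bottle tray; point at its centre, half-way up. To be left alone.
- dropper_b_center (a point): The same kind of small dropper bottle in the right front corner of the bottle tray; point at its centre, half-way up. To be left alone.
- bottle_tray: Shallow grey plastic tray, fixed, 172 mm (x) by 222 mm (y), lip 16 mm high, floor 4 mm thick on which everything in it stands; origin at the centre of its underside, on the bench; x to its back, y to its left, z up. Jar at about (+32, 0) mm; bottles at about (+32, +65), (+32, -65) and (-33, 0), any bottle on any of these; droppers at about (-60, +84) and (-60, -84).
- steel_tray: Empty shallow stainless-steel tray, fixed, 290 mm (x) by 132 mm (y) outside, walls 3 mm thick and 12 mm high with a thin rolled rim, floor 3 mm thick; room for the three bottles in a row along its x axis; origin at the centre of its underside, on the bench; z up.
- balance_pan (a point): Centre of the top face of the round steel pan (130 mm in diameter, 78 mm above the bench) of the white electronic balance, a fixed case 240 mm by 180 mm; the pan does not move. z up; x points to the back of the balance, whose case reaches 165 mm in front of this point, 75 mm behind it and 90 mm to either side.
There are look-alikes about, which are no part of the job. What is shaped like the part that bears amber_bottle_center but green is not meant.

How it is judged (in metres and radians):
On the way, in this order (a step that is already met when the one before it is completed fails the run):
1. all three bottles stand upright in the steel tray (x of amber_bottle_center in the frame of steel_tray between -0.125 and 0.125 m and y of amber_bottle_center in the frame of steel_tray between -0.048 and 0.048 m and z of amber_bottle_center in the frame of steel_tray between 0.073 and 0.089 m and angle between each of amber_bottle_center, square_bottle_center, tall_bottle_center's own z axis and vertical below 0.12 rad and x of square_bottle_center in the frame of steel_tray between -0.125 and 0.125 m and y of square_bottle_center in the frame of steel_tray between -0.048 and 0.048 m and z of square_bottle_center in the frame of steel_tray between 0.065 and 0.081 m and x of tall_bottle_center in the frame of steel_tray between -0.125 and 0.125 m and y of tall_bottle_center in the frame of steel_tray between -0.048 and 0.048 m and z of tall_bottle_center in the frame of steel_tray between 0.084 and 0.1 m), for 0.2 s.
2. the jar stands in the middle of the balance's pan while the three bottles still stand in the steel tray (all of step 1 and horizontal distance between salt_jar_center and balance_pan below 0.015 m and z of salt_jar_center in the frame of balance_pan between 0.025 and 0.037 m and angle between salt_jar_center's own z axis and vertical below 0.12 rad and contact force between the fingers and salt_jar below 0.1 N), for 0.2 s.
At the end, for the whole second after the job is handed in: The jar stands upright on the balance's pan within 15 mm of its centre; each of the three bottles stands upright in the bottle tray within 15 mm of where it stood at the start; both dropper bottles are within 20 mm of where they were; everything is released and at rest (horizontal distance between salt_jar_center and balance_pan below 0.015 m and z of salt_jar_center in the frame of balance_pan between 0.025 and 0.037 m and angle between each of salt_jar_center, amber_bottle_center, square_bottle_center, tall_bottle_center's own z axis and vertical below 0.12 rad and linear speed of each of salt_jar, amber_bottle, square_bottle, tall_bottle below 0.02 m/s and angular speed of each of salt_jar, amber_bottle, square_bottle, tall_bottle below 0.2 rad/s and contact force between the fingers and salt_jar below 0.1 N and distance of each of amber_bottle_center, square_bottle_center, tall_bottle_center from where it was at the start of the episode below 0.015 m and contact force between the fingers and amber_bottle below 0.1 N and contact force between the fingers and square_bottle below 0.1 N and contact force between the fingers and tall_bottle below 0.1 N and distance of each of dropper_a_center, dropper_b_center from where it was at the start of the episode below 0.02 m); the robot touches nothing.
It fails at once if a bottle or the jar is tipped over by more than about 45 degrees (angle between any of amber_bottle_center, square_bottle_center, tall_bottle_center, salt_jar_center's own z axis and vertical above 0.8 rad).
It fails at once if a bottle or the jar is let go and falls from more than about 2 cm ((contact force between the fingers and amber_bottle below 0.1 N and linear speed of amber_bottle above 0.65 m/s) or (contact force between the fingers and square_bottle below 0.1 N and linear speed of square_bottle above 0.65 m/s) or (contact force between the fingers and tall_bottle below 0.1 N and linear speed of tall_bottle above 0.65 m/s) or (contact force between the fingers and salt_jar below 0.1 N and linear speed of salt_jar above 0.65 m/s)).
It fails at once if a dropper bottle is shifted by more than 20 mm or knocked over (distance of any of dropper_a_center, dropper_b_center from where it was at the start of the episode above 0.02 m or angle between any of dropper_a_center, dropper_b_center's own z axis and vertical above 0.6 rad).
It also fails if it takes over 144 s, if anything falls off the work surface, if the arm or the gripper's body presses on something with over 40 N, if the wrist force passes 120 N, or if a joint passes its speed limit or range.

## Robot

A 6-joint arm with a two-finger parallel gripper is mounted at the origin on the work surface. World frame = base frame: x ahead of the robot, y to its left, z up, the work surface at z = 0. Lengths are in mm, angles in degrees, forces in N, time in s.
With the tool pointing down it reaches from about 300 to 850 mm from the base axis. Payload 4.2 kg.
Tool frame: the origin (TCP) lies midway between the tips of the shut fingers; the grasp point (between the pads) lies 19 mm behind it (env.grip_depth is the distance from the TCP to the grasp point, in mm); z points along the fingers, y is the line along which they close (so a half turn about z gives the same grasp; the last joint's range is limited). The gripper opens to 91 mm and grips with 3 to 60 N. Pads are 32 mm wide; open, the fingers measure 118 mm over their backs; the gripper's body (76 mm by 178 mm) begins 60 mm behind the grasp point.
Start: joints at [-67.151, 18.312, 89.639, -0, 72.044, -1.146], TCP at [233.837, -525.322, 213.976] pointing down, gripper open.
Joint ranges: [-177.97, 177.97], [-48.28, 115.42], [12.27, 149.76], [-77.06, 257.06], [2.81, 150.46], [-146.56, 146.56]. Speed limits (degrees/s): [147.25, 147.25, 180, 180, 180, 180].

## Interface

Orientations are given as [roll, pitch, yaw] about the fixed x, y, z axes, in that order (R = Rz(yaw) Ry(pitch) Rx(roll)).
In Python, from workcell import env, eyes gives the robot as it stands.
- The arm moves only by the tool send_rows, never from a script. Its argument "motion" is a list of rows, each a list of 7 numbers: the shift along the world's x, y, z normalised to -1 to 1, where 1 is 0.5 m, then the turn, a rotation vector about the world's x, y, z normalised to -1 to 1, where 1 is 60 degrees, then the opening, from -1 (shut) to 1 (fully open). A call has 1 to 20 rows; each row is the pose to reach, as a shift and turn from the pose commanded when the call began; what a row does not reach only later rows make up. A row lasts 1/8 s, in which the tool goes at most 62.5 mm and 10.7 degrees, less where a joint would pass 70% of its speed; a pose out of reach is approached as far as the arm can. A call with a number of a shift or a turn outside -1 to 1 is refused whole. A call with a gripper value outside its range is refused whole. The fingers move at their own pace and stop on an object; "squeeze" is the grip in N (left out, the last holds). Time passes only in rows, so rows that repeat a pose let the fingers close. It gives the time, the measured TCP pose, the force, the opening and the grip force at its end, in the units of the state.
- env.state(): the state, without advancing time (a new reading comes with each control period).
- eyes.grab_frame(name): name is "side" or "top" or "wrist"; returns a dict with "pixels" (384x512x3 uint8, red, green, blue), "depth" (384x512 float32, mm along the optical axis (not along the pixel's ray), 0 where there is no reading), "fx", "fy", "cx", "cy" (pixels), "R" (3x3) and "t" (3): a world point X has camera coordinates R X + t; the wrist camera has in their place "T_tool_cam" (4x4, takes a point from camera to tool coordinates, whose origin is the TCP and whose axes are the flange's). Camera axes: x right, y down, z forward; pixel columns grow to the right and rows downward; lengths in mm; the calibration is good to about 2 mm. A picture is of the moment at which its call begins: read the wrist's pose just before it.
- env.job_done(): hands the job in; it is judged then, once.
The state is a dict: "time_s": time; "qpos": joint angles; "qvel": joint speeds; "effort": joint torques, N m; "ee_pos": TCP position; "ee_rot": TCP orientation; "force": force on the tool from outside, world axes, zero at the start; "torque": the same for the moment, N m; "gripper_width": finger opening in mm; "gripper_force": force on a finger pad.
Only numpy, scipy, OpenCV 4.12 (cv2) and the standard library are available. Lean on these libraries where they do the work, as an engineer would, in place of code of your own. Each camera call takes 0.05 s, during which the arm holds its last target. There are 200 camera calls.

## Working session

There is one attempt and no reset: what is moved stays moved. The work goes in short steps, Python scripts to look and compute and a tool call to move; the robot and the scene stay as the last step left them, time stands still between calls to the robot, and variables do not carry over. Pictures are saved under pics/ and viewed, at most 14 in all, crops included, and the job is handed in when it is done.

Besides the shell and the picture viewer there is one more tool, called after ">>>" as name(argument=value, ...), one argument or row to a line, values as JSON. send_rows: Moves the arm, as the interface text tells. Its arguments: {"type":"object","properties":{"motion":{"type":"array"},"squeeze":{"type":"number"}},"required":["motion"]}

```bash
mkdir -p pics; cat > h.py <<'E'
import numpy as np, cv2
from workcell import env, eyes
def grab(n):
    f=eyes.grab_frame(n); return f
def save(f,name,crop=None,scale=1):
    im=cv2.cvtColor(np.asarray(f["pixels"]),cv2.COLOR_RGB2BGR)
    if crop: im=im[crop[1]:crop[3],crop[0]:crop[2]]
    im=cv2.resize(im,None,fx=scale,fy=scale,interpolation=cv2.INTER_CUBIC); cv2.imwrite("pics/"+name,im)
def world(f):
    d=f["depth"].astype(float); v,u=np.mgrid[:d.shape[0],:d.shape[1]]
    P=np.stack([(u-f["cx"])/f["fx"]*d,(v-f["cy"])/f["fy"]*d,d],-1)
    W=(P-np.asarray(f["t"]))@np.asarray(f["R"]); W[d==0]=np.nan
    return W
E
python3 - <<'E'
from h import *
import pickle
for n in("top","side"):
    f=grab(n); save(f,n+"0.png",scale=1.5); pickle.dump(f,open(n+"0.pkl","wb"))
    print(n,f["fx"],-np.asarray(f["R"]).T@np.asarray(f["t"]))
    print(np.round(f["R"],2))
print(env.state())
E
```

```text
top 459.42548144977695 [ 272.50966152  -24.29351256 1345.70585777]
[[-0.01 -1.    0.  ]
 [-0.99  0.01 -0.16]
 [ 0.16 -0.   -0.99]]
side 444.32434457182904 [ 425.87070423 -894.18724566  795.61319808]
[[ 1.   -0.06  0.02]
 [-0.02 -0.62 -0.79]
 [ 0.05  0.78 -0.62]]
{'time_s': 0.1, 'qpos': array([-6.71499315e+01,  1.83480794e+01,  8.96978312e+01, -3.31589053e-04,
        7.20449708e+01, -1.14746526e+00]), 'qvel': array([ 0.00689533, -0.14575838, -0.18288509,  0.0246332 ,  0.00321351,
       -0.05529559]), 'effort': array([ 8.92663411e-04, -4.13332665e+01, -2.32509238e+01,  7.29510491e-02,
        4.22139012e-02, -6.89506965e-05]), 'ee_pos': array([ 233.66314286, -524.89582377,  213.21408535]), 'ee_rot': array([-1.79909131e+02, -1.50474915e-03,  2.39976350e+01]), 'force': array([ 0.12842709,  0.61240842, -0.45259911]), 'torque': array([-0.0042558 , -0.01452847, -0.01850567]), 'gripper_force': 0.0, 'gripper_width': 91.10941891142342}
```

View pics/top0.png

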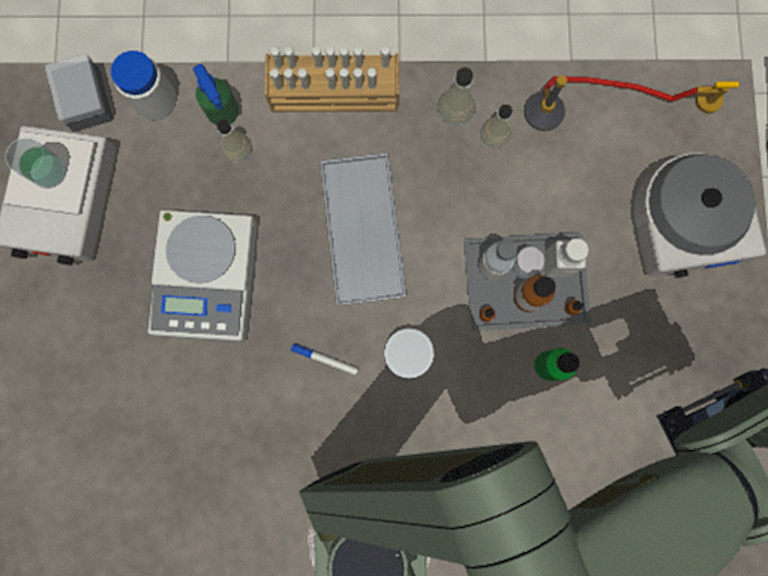

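View pics/side0.png

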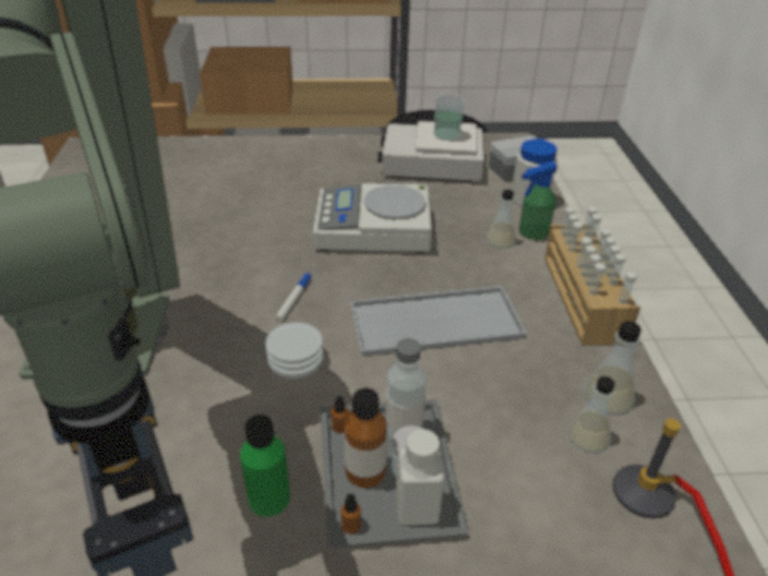

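Top view (768x576): the amber bottle is at (538,290) at the front spot. The tall bottle is at (497,255) on the left and the white square bottle at (572,252) on the right. The jar lid is at (530,260) and the droppers at (487,313) and (574,307).
- **Look-alikes:** the green bottle at (558,363), the white stack at (409,352), the flasks at (457,100) and (497,125), and the second balance with a beaker at (40,165).
- **Choice:** the amber bottle in the tray, the steel tray at (363,230), and the balance with the bare round pan at (201,248).

Next I'll measure them.

```bash
python3 - <<'E'
from h import *
import pickle
F={n:pickle.load(open(n+"0.pkl","rb")) for n in("top","side")}
save(F["top"],"crop1.png",(300,145,405,260),5)
def circ(xy):
    (c,r)=cv2.minEnclosingCircle(xy.astype(np.float32)); A=np.c_[2*xy,np.ones(len(xy))]
    return np.round(c,1),round(r,1),np.round(np.median(xy,0),1)
for n,f in F.items():
    W=world(f).reshape(-1,3); C=np.asarray(f["pixels"]).reshape(-1,3).astype(int)
    ok=~np.isnan(W[:,0]); W=W[ok];C=C[ok]
    # around tray
    m=(W[:,0]>250)&(W[:,0]<520)&(W[:,1]>-420)&(W[:,1]<-130)&(W[:,2]>20); 
    for lo,hi,lab in((176,188,"tall"),(154,166,"amber"),(139,149,"square"),(60,71,"jar/dropper")):
        k=m&(W[:,2]>lo)&(W[:,2]<hi)
        if not k.any(): print(n,lab,"none");continue
        # cluster in xy grid
        g=np.zeros((280,300),np.uint8); q=W[k]; ix=(q[:,0]-250).astype(int);iy=(q[:,1]+425).astype(int); g[ix,iy]=1
        g=cv2.dilate(g,np.ones((9,9),np.uint8)); N,L=cv2.connectedComponents(g)
        for i in range(1,N):
            s=q[L[ix,iy]==i]
            if len(s)>8: print(n,lab,len(s),*circ(s[:,:2]),round(np.median(s[:,2]),1))
    # pan
    k=(W[:,0]>300)&(W[:,0]<560)&(W[:,1]>180)&(W[:,1]<420)&(W[:,2]>72)&(W[:,2]<84)
    q=W[k]; print(n,"balance z",len(q),q[:,:2].min(0),q[:,:2].max(0))
for n,f in F.items():
    W=world(f); 
    pts={"top":dict(pan=(134,165),st=(242,153),bt=(351,187),btL=(312,200)),"side":dict(pan=(263,135),st=(291,213),bt=(262,300),btL=(262,340))}[n]
    for a,(u,v) in pts.items(): print(n,a,np.round(W[v,u],1))
E
```

```text
top tall 88 [ 512.9 -237.7] 16.1 [ 509.6 -237.7] 182.2
top amber 107 [ 320.8 -343.8] 16.5 [ 320.  -344.3] 156.6
top amber 136 [ 454.4 -308.5] 17.8 [ 453.2 -307.5] 160.1
top amber 10 [ 508.8 -232. ] 13.9 [ 504.7 -226.6] 161.0
top square 10 [ 319.4 -335.8] 14.6 [ 318.1 -329.9] 144.6
top square 11 [ 451.1 -301.9] 15.9 [ 446.5 -294.6] 143.9
top square 22 [ 507.8 -236.9] 16.9 [ 504. -228.] 142.5
top square 83 [ 516.8 -370.2] 19.6 [ 513.4 -370.3] 144.2
top jar/dropper 18 [ 318.5 -330.3] 25.4 [ 317.  -319.8] 66.4
top jar/dropper 14 [ 419.9 -223.4] 7.0 [ 420.7 -223.4] 69.1
top jar/dropper 20 [ 447.2 -298.2] 26.3 [ 437.2 -285.5] 64.2
top jar/dropper 9 [ 431.7 -391. ] 5.4 [ 430.1 -389.7] 66.3
top jar/dropper 13 [ 497.6 -229.3] 19.7 [ 487.9 -229.1] 66.4
top jar/dropper 148 [ 516.  -303.9] 26.2 [ 507.4 -302.2] 66.0
top jar/dropper 13 [ 506.3 -354.9] 16.7 [ 498.8 -344.1] 67.2
top balance z 1146 [441.92676697 235.19906434] [559.97388598 405.96175387]
side tall 115 [ 513.  -244.6] 16.5 [ 510.6 -246.9] 181.5
side amber 194 [ 321.3 -348.6] 17.3 [ 321.3 -349. ] 155.7
side amber 216 [ 454.  -313.4] 17.
[... 296 characters left out ...]
2.6 -377. ] 143.6
side jar/dropper 103 [ 322.3 -356.1] 27.6 [ 325.4 -373.5] 66.1
side jar/dropper 25 [ 420.9 -229.8] 6.4 [ 419.4 -231.1] 66.8
side jar/dropper 28 [ 431.5 -398. ] 5.5 [ 432.4 -399.5] 66.7
side jar/dropper 96 [ 453.8 -321.2] 27.5 [ 452.  -337.3] 65.4
side jar/dropper 194 [ 492.8 -287.6] 38.1 [ 504.2 -295.1] 65.6
side jar/dropper 56 [ 507.3 -390.7] 16.6 [ 504.6 -400.3] 64.8
side balance z 479 [478.64826325 245.12347945] [559.43660708 381.46549752]
top pan [543.6 315.1  76.4]
top st [593.8  12.8   3.6]
top bt [ 471.6 -287.4  109.1]
top btL [ 448.4 -191.3   19.1]
side pan [541.5 304.1  76.1]
side st [598.   14.    2.8]
side bt [ 492.6 -312.2   50.6]
side btL [ 489.3 -374.9    2.9]
```

View pics/crop1.png

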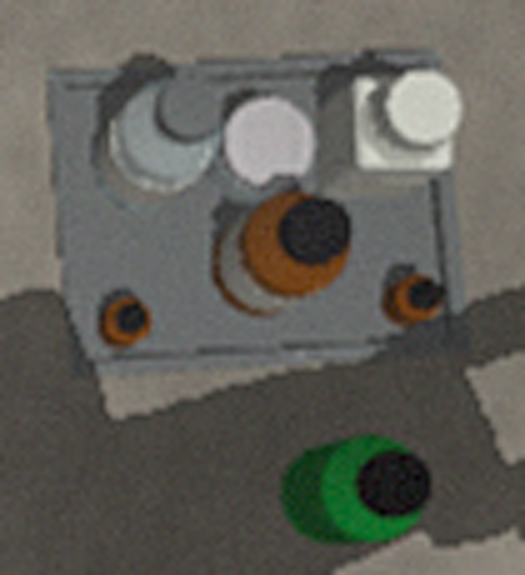

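The crop shows the amber bottle (cap at crop (315,230)) in the tray, with the green look-alike outside it at (390,480). The square bottle is at (425,105), the tall stopper at (190,110) and the jar lid at (268,140). The bottle choice is confirmed. Next I'll get the pan and the steel tray by intersecting rays with known planes, from both cameras.

```bash
cat >> h.py <<'E'
def ray(f,u,v,z):
    R=np.asarray(f["R"]);t=np.asarray(f["t"]); o=-R.T@t
    d=R.T@np.array([(u-f["cx"])/f["fx"],(v-f["cy"])/f["fy"],1]); return o+d*(z-o[2])/d[2]
E
python3 - <<'E'
from h import *
import pickle
F={n:pickle.load(open(n+"0.pkl","rb")) for n in("top","side")}
P={"top":dict(st=[(322,160),(388,155),(405,296),(338,303)],bt=[(465,238),(580.5,232.5),(589.5,321),(475.5,330)]),
   "side":dict(st=[(352,302),(500,290),(524,336),(364,350)],bt=[])}
for n,f in F.items():
    for k,z in(("st",12),("bt",16)):
        if not P[n][k]: continue
        c=np.array([ray(f,u/1.5,v/1.5,z)[:2] for u,v in P[n][k]]); r=cv2.minAreaRect(c.astype(np.float32))
        print(n,k,np.round(c).tolist(),np.round(c.mean(0),1),np.round(r[1]),r[2])
    # pan: region of similar colour, flood fill
    im=cv2.GaussianBlur(np.asarray(f["pixels"]),(3,3),0); u,v={"top":(134,165),"side":(263,135)}[n]
    m=np.zeros((386,514),np.uint8); cv2.floodFill(im.copy(),m,(u,v),0,(9,)*3,(9,)*3,cv2.FLOODFILL_FIXED_RANGE|cv2.FLOODFILL_MASK_ONLY)
    m=m[1:-1,1:-1]; cs=max(cv2.findContours(m,0,1)[0],key=cv2.contourArea); h=cv2.convexHull(cs)[:,0]
    w=np.array([ray(f,a,b,78)[:2] for a,b in h]); A=np.c_[2*w,np.ones(len(w))]; s=np.linalg.lstsq(A,(w**2).sum(1),rcond=None)[0]
    print(n,"pan",s[:2],np.sqrt(s[2]+s[0]**2+s[1]**2),m.sum())
E
```

```text
top st [[736.0, 95.0], [746.0, -38.0], [458.0, -69.0], [445.0, 62.0]] [596.2  12.2] [294. 133.] 6.156705379486084
top bt [[572.0, -189.0], [582.0, -418.0], [406.0, -426.0], [390.0, -205.0]] [ 487.7 -309.5] [183. 229.] 2.7568199634552
top pan [541.74064924 316.67129153] 63.09088322217839 1544
side st [[446.0, 59.0], [728.0, 84.0], [744.0, -46.0], [463.0, -70.0]] [595.    6.5] [288. 131.] 5.13309907913208
side pan [544.06824375 313.77029849] 65.61660490522084 633
```

>>> send_rows(
  motion=[
    [0.0,0.04,0.15,0,0,0,1],
    [0.1,0.12,0.29,0,0,-0.1,1],
    [0.2,0.24,0.37,0,0,-0.25,1],
    [0.3,0.36,0.37,0,0,-0.4,1],
    [0.36,0.43,0.37,0,0,-0.4,1],
    [0.36,0.43,0.37,0,0,-0.4,1],
    [0.36,0.43,0.37,0,0,-0.4,1],
    [0.36,0.43,0.37,0,0,-0.4,1],
  ],
)

```text
time_s: 1.1
ee_pos: [413.5, -310.4, 398.5]
ee_rot: [180.0, 0.1, 0.0]
force: [-0.0, -0.1, -0.2]
gripper_width: 91.3
gripper_force: 0.0
```

```bash
cat >> h.py <<'E'
from scipy.spatial.transform import Rotation as Ro
def wrist():
    s=env.state(); f=eyes.grab_frame("wrist"); T=np.asarray(f["T_tool_cam"])
    Rt=Ro.from_euler("xyz",s["ee_rot"],degrees=True).as_matrix()
    Rwc=Rt@T[:3,:3]; o=Rt@T[:3,3]+s["ee_pos"]; f["R"]=Rwc.T; f["t"]=-Rwc.T@o; f["s"]=s; return f
def clusters(W,box,bands,tag=""):
    x0,x1,y0,y1=box; W=W.reshape(-1,3); W=W[~np.isnan(W[:,0])]
    m=(W[:,0]>x0)&(W[:,0]<x1)&(W[:,1]>y0)&(W[:,1]<y1)
    for lo,hi,lab in bands:
        q=W[m&(W[:,2]>lo)&(W[:,2]<hi)]
        if not len(q): continue
        g=np.zeros((int(x1-x0)+1,int(y1-y0)+1),np.uint8); ix=(q[:,0]-x0).astype(int);iy=(q[:,1]-y0).astype(int); g[ix,iy]=1
        L=cv2.connectedComponents(cv2.dilate(g,np.ones((7,7),np.uint8)))[1]
        for i in range(1,L.max()+1):
            s=q[L[ix,iy]==i]
            if len(s)>30:
                c,r=cv2.minEnclosingCircle(s[:,:2].astype(np.float32)); print(tag,lab,len(s),np.round(c,1),round(r,1),"med",np.round(np.median(s,0),1))
E
python3 - <<'E'
from h import *
import pickle
f=wrist(); save(f,"w1.png",scale=1.2); pickle.dump(f,open("w1.pkl","wb"))
print(-f["R"].T@f["t"])
clusters(world(f),(380,600,-440,-160),((177,188,"tall"),(156,166,"amber"),(140,149,"square"),(60,71,"jar/drop")))
E
```

```text
[ 482.94695671 -311.36534485  569.02024162]
 tall 571 [ 514.2 -242.6] 17.0 med [ 514.4 -242.8  182. ]
 amber 463 [ 453.5 -311.5] 17.4 med [ 453.9 -311.9  159.8]
 square 39 [ 512.2 -247.6] 15.8 med [ 508.3 -256.7  140.8]
 square 678 [ 521.2 -373.6] 20.3 med [ 521.4 -373.6  144. ]
 jar/drop 31 [ 419.2 -228.4] 5.8 med [ 420.3 -230.2   68.5]
 jar/drop 811 [ 517.8 -307.3] 26.6 med [ 517.6 -307.1   65.9]
```

View pics/w1.png

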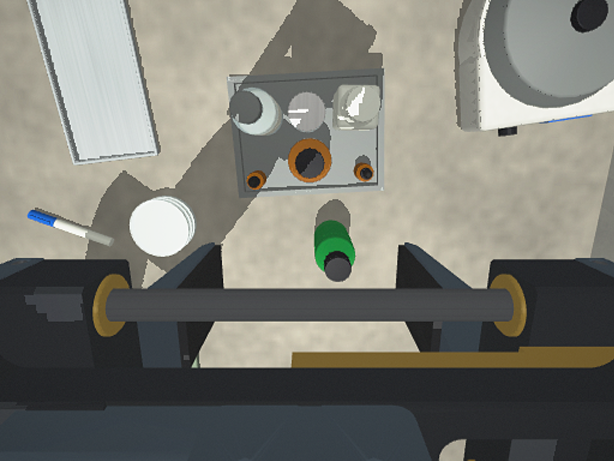

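The wrist view shows the whole tray cleanly: tall at (248,105), jar at (307,112), square at (357,107) and amber at (310,160). The spacing matches the description (65 mm, tray yaw about 3°). I'll grasp the tall bottle first.

>>> send_rows(
  motion=[
    [0.07,0.045,-0.02,0,0,0,1],
    [0.14,0.09,-0.08,0,0,0,1],
    [0.19,0.13,-0.16,0,0,0,1],
    [0.201,0.135,-0.24,0,0,0,1],
    [0.201,0.135,-0.32,0,0,0,1],
    [0.201,0.135,-0.39,0,0,0,1],
    [0.201,0.135,-0.44,0,0,0,1],
    [0.201,0.135,-0.475,0,0,0,1],
    [0.201,0.135,-0.492,0,0,0,1],
    [0.201,0.135,-0.492,0,0,0,1],
    [0.201,0.135,-0.492,0,0,0,0],
    [0.201,0.135,-0.492,0,0,0,-0.3],
    [0.201,0.135,-0.492,0,0,0,-1],
    [0.201,0.135,-0.492,0,0,0,-1],
    [0.201,0.135,-0.492,0,0,0,-1],
    [0.201,0.135,-0.492,0,0,0,-1],
  ],
  squeeze=30,
)

```text
time_s: 3.15
ee_pos: [514.3, -242.7, 153.0]
ee_rot: [-180.0, 0.0, -0.0]
force: [-0.5, 0.3, 0.1]
gripper_width: 34.4
gripper_force: 0.3
```

>>> send_rows(
  motion=[
    [0,0,0,0,0,0,-1],
    [0,0,0,0,0,0,-1],
    [0,0,0.01,0,0,0,-1],
    [0,0,0.03,0,0,0,-1],
    [0,0,0.06,0,0,0,-1],
    [0,0,0.1,0,0,0,-1],
    [0,0,0.15,0,0,0,-1],
    [0,0,0.19,0,0,0,-1],
    [0,0,0.2,0,0,0,-1],
    [0,0,0.2,0,0,0,-1],
  ],
)

```text
time_s: 4.4
ee_pos: [514.2, -242.8, 253.1]
ee_rot: [180.0, -0.0, -0.0]
force: [-0.3, -0.1, -5.2]
gripper_width: 33.2
gripper_force: 30.0
```

>>> send_rows(
  motion=[
    [0.01,0.016,0,0,0,0,-1],
    [0.03,0.048,0,0,0,0,-1],
    [0.06,0.096,0,0,0,0,-1],
    [0.095,0.152,0,0,0,0,-1],
    [0.13,0.208,0,0,0,0,-1],
    [0.165,0.264,0,0,0,0,-1],
    [0.2,0.32,0,0,0,0,-1],
    [0.235,0.376,0,0,0,0,-1],
    [0.265,0.424,0,0,0,0,-1],
    [0.29,0.465,0,0,0,0,-1],
    [0.31,0.497,0,0,0,0,-1],
    [0.32,0.513,0,0,0,0,-1],
    [0.323,0.519,0,0,0,0,-1],
    [0.323,0.519,0,0,0,0,-1],
    [0.323,0.519,0,0,0,0,-1],
  ],
)

```text
time_s: 6.28
ee_pos: [675.6, 15.9, 253.2]
ee_rot: [180.0, 0.0, -0.1]
force: [0.4, -0.2, -4.3]
gripper_width: 33.4
gripper_force: 30.0
```

```bash
python3 - <<'E'
from h import *
f=wrist(); save(f,"w2.png",scale=1.2)
import pickle; pickle.dump(f,open("w2.pkl","wb"))
E
```

```text
(no output)
```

View pics/w2.png

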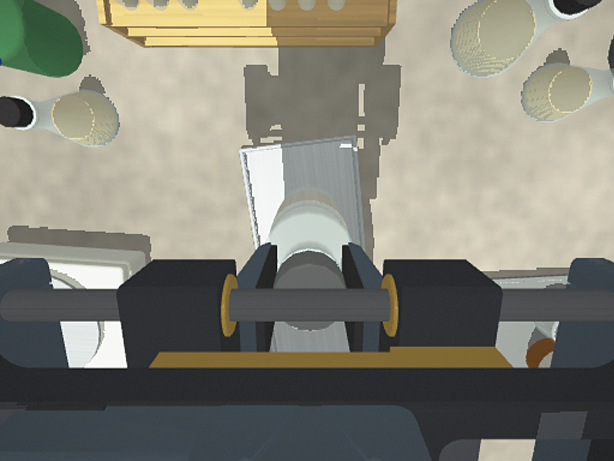

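```bash
python3 - <<'E'
from h import *
import pickle; f=pickle.load(open("w2.pkl","rb"))
a=ray(f,240/1.2,148/1.2,12);b=ray(f,355/1.2,137/1.2,12); print(a,b,np.linalg.norm(a-b))
d=(a-b)[:2]; d/=np.linalg.norm(d); xax=np.array([d[1],-d[0]]); print(np.degrees(np.arctan2(xax[1],xax[0])),(a+b)[:2]/2-145*xax)
E
```

```text
[733.51351346  94.82888635  12.        ] [745.72535488 -38.0403017   12.        ] 133.42919546849487
5.251230725200327 [595.2280047   15.12345606]
```

The picture shows the tall bottle held upright over the back end of the steel tray (back corners at (240,148) and (355,137)). The tray centre is about (595,13), yaw 5.3°. I'll lower it.

>>> send_rows(
  motion=[
    [0,0,-0.02,0,0,0,-1],
    [0,0,-0.06,0,0,0,-1],
    [0,0,-0.11,0,0,0,-1],
    [0,0,-0.15,0,0,0,-1],
    [0,0,-0.175,0,0,0,-1],
    [0,0,-0.19,0,0,0,-1],
    [0,0,-0.196,0,0,0,-1],
    [0,0,-0.199,0,0,0,-1],
    [0,0,-0.201,0,0,0,-1],
    [0,0,-0.202,0,0,0,-1],
    [0,0,-0.202,0,0,0,-1],
    [0,0,-0.202,0,0,0,-1],
  ],
)

```text
time_s: 7.82
ee_pos: [675.9, 16.7, 152.1]
ee_rot: [180.0, -0.0, -0.0]
force: [0.9, -0.3, -4.6]
gripper_width: 33.3
gripper_force: 30.0
```

>>> send_rows(
  motion=[
    [0,0,-0.001,0,0,0,-1],
    [0,0,-0.002,0,0,0,-1],
    [0,0,-0.002,0,0,0,-1],
    [0,0,-0.002,0,0,0,-1],
  ],
)

```text
time_s: 8.32
ee_pos: [676.3, 16.8, 152.0]
ee_rot: [-180.0, -0.1, -0.0]
force: [0.0, 0.8, 3.4]
gripper_width: 33.4
gripper_force: 30.0
```

>>> send_rows(
  motion=[
    [0,0,0,0,0,0,0],
    [0,0,0,0,0,0,0.5],
    [0,0,0,0,0,0,1],
    [0,0,0,0,0,0,1],
    [0,0,0.02,0,0,0,1],
    [0,0,0.08,0,0,0,1],
    [0,0,0.16,0,0,0,1],
    [-0.03,-0.04,0.22,0,0,0,1],
    [-0.08,-0.12,0.25,0,0,0,1],
    [-0.14,-0.21,0.25,0,0,0,1],
    [-0.2,-0.3,0.25,0,0,0,1],
    [-0.26,-0.39,0.25,0,0,0,1],
    [-0.32,-0.48,0.25,0,0,0,1],
    [-0.38,-0.57,0.25,0,0,0,1],
    [-0.42,-0.63,0.25,0,0,0,1],
    [-0.444,-0.657,0.25,0,0,0,1],
    [-0.444,-0.657,0.25,0,0,0,1],
  ],
)

```text
time_s: 10.45
ee_pos: [453.6, -312.0, 276.4]
ee_rot: [-180.0, -0.0, -0.1]
force: [0.1, 0.7, 0.1]
gripper_width: 91.2
gripper_force: 0.0
```

>>> send_rows(
  motion=[
    [0,0,-0.06,0,0,0,1],
    [0,0,-0.13,0,0,0,1],
    [0,0,-0.2,0,0,0,1],
    [0,0,-0.25,0,0,0,1],
    [0,0,-0.28,0,0,0,1],
    [0,0,-0.296,0,0,0,1],
    [0,0,-0.296,0,0,0,1],
    [0,0,-0.296,0,0,0,0],
    [0,0,-0.296,0,0,0,-0.3],
    [0,0,-0.296,0,0,0,-1],
    [0,0,-0.296,0,0,0,-1],
    [0,0,-0.296,0,0,0,-1],
    [0,0,-0.296,0,0,0,-1],
    [0,0,-0.296,0,0,0,-1],
    [0,0,-0.296,0,0,0,-1],
  ],
)

```text
time_s: 12.32
ee_pos: [453.8, -311.6, 128.0]
ee_rot: [-180.0, 0.0, -0.0]
force: [0.1, 0.6, 0.3]
gripper_width: 33.3
gripper_force: 30.0
```

>>> send_rows(
  motion=[
    [0,0,0,0,0,0,-1],
    [0,0,0.01,0,0,0,-1],
    [0,0,0.03,0,0,0,-1],
    [0,0,0.06,0,0,0,-1],
    [0,0,0.1,0,0,0,-1],
    [0,0,0.15,0,0,0,-1],
    [0,0,0.19,0,0,0,-1],
    [0,0,0.2,0,0,0,-1],
    [0,0,0.2,0,0,0,-1],
  ],
)

```text
time_s: 13.45
ee_pos: [453.7, -311.8, 228.2]
ee_rot: [180.0, -0.0, -0.0]
force: [-0.0, -0.7, -4.2]
gripper_width: 33.2
gripper_force: 30.0
```

>>> send_rows(
  motion=[
    [0.008,0.018,0,0,0,0,-1],
    [0.025,0.057,0,0,0,0,-1],
    [0.05,0.113,0,0,0,0,-1],
    [0.08,0.181,0,0,0,0,-1],
    [0.11,0.25,0,0,0,0,-1],
    [0.14,0.318,0,0,0,0,-1],
    [0.17,0.386,0,0,0,0,-1],
    [0.2,0.454,0,0,0,0,-1],
    [0.23,0.522,0,0,0,0,-1],
    [0.255,0.578,0,0,0,0,-1],
    [0.272,0.617,0,0,0,0,-1],
    [0.282,0.639,0,0,0,0,-1],
    [0.285,0.646,0,0,0,0,-1],
    [0.285,0.646,0,0,0,0,-1],
    [0.285,0.646,0,0,0,0,-1],
  ],
)

```text
time_s: 15.32
ee_pos: [596.1, 10.3, 228.1]
ee_rot: [180.0, 0.0, -0.1]
force: [-0.7, -0.4, -3.7]
gripper_width: 33.6
gripper_force: 30.0
```

>>> send_rows(
  motion=[
    [0,0,-0.02,0,0,0,-1],
    [0,0,-0.06,0,0,0,-1],
    [0,0,-0.11,0,0,0,-1],
    [0,0,-0.15,0,0,0,-1],
    [0,0,-0.175,0,0,0,-1],
    [0,0,-0.19,0,0,0,-1],
    [0,0,-0.196,0,0,0,-1],
    [0,0,-0.199,0,0,0,-1],
    [0,0,-0.201,0,0,0,-1],
    [0,0,-0.203,0,0,0,-1],
    [0,0,-0.203,0,0,0,-1],
    [0,0,-0.203,0,0,0,-1],
  ],
)

```text
time_s: 16.82
ee_pos: [596.7, 11.2, 126.9]
ee_rot: [180.0, -0.1, -0.0]
force: [0.4, 0.5, -1.2]
gripper_width: 33.5
gripper_force: 30.0
```

>>> send_rows(
  motion=[
    [0,0,-0.001,0,0,0,-1],
    [0,0,-0.001,0,0,0,0],
    [0,0,-0.001,0,0,0,0.5],
    [0,0,-0.001,0,0,0,1],
    [0,0,0,0,0,0,1],
    [0,0,0.02,0,0,0,1],
    [0,0,0.08,0,0,0,1],
    [0,0,0.16,0,0,0,1],
    [-0.01,-0.05,0.24,0,0,0,1],
    [-0.03,-0.15,0.3,0,0,0,1],
    [-0.05,-0.26,0.3,0,0,0,1],
    [-0.07,-0.37,0.3,0,0,0,1],
    [-0.09,-0.48,0.3,0,0,0,1],
    [-0.11,-0.59,0.3,0,0,0,1],
    [-0.13,-0.68,0.3,0,0,0,1],
    [-0.145,-0.74,0.3,0,0,0,1],
    [-0.149,-0.769,0.3,0,0,0,1],
    [-0.149,-0.769,0.3,0,0,0,1],
    [-0.149,-0.769,0.3,0,0,0,1],
  ],
)

```text
time_s: 19.2
ee_pos: [522.3, -372.1, 276.7]
ee_rot: [-180.0, -0.0, 0.1]
force: [0.5, 0.6, 1.1]
gripper_width: 91.2
gripper_force: 0.0
```

>>> send_rows(
  motion=[
    [0,0,-0.06,0,0,0,1],
    [0,0,-0.14,0,0,0,1],
    [0,0,-0.22,0,0,0,1],
    [0,0,-0.28,0,0,0,1],
    [0,0,-0.31,0,0,0,1],
    [0,0,-0.326,0,0,0,1],
    [0,0,-0.326,0,0,0,1],
    [0,0,-0.326,0,0,0,0],
    [0,0,-0.326,0,0,0,-0.3],
    [0,0,-0.326,0,0,0,-1],
    [0,0,-0.326,0,0,0,-1],
    [0,0,-0.326,0,0,0,-1],
    [0,0,-0.326,0,0,0,-1],
    [0,0,-0.326,0,0,0,-1],
    [0,0,-0.326,0,0,0,-1],
  ],
)

```text
time_s: 21.08
ee_pos: [521.8, -373.2, 113.5]
ee_rot: [-180.0, 0.0, -0.0]
force: [0.6, 0.7, 0.3]
gripper_width: 39.5
gripper_force: 30.0
```

>>> send_rows(
  motion=[
    [0,0,0,0,0,0,-1],
    [0,0,0.01,0,0,0,-1],
    [0,0,0.03,0,0,0,-1],
    [0,0,0.06,0,0,0,-1],
    [0,0,0.1,0,0,0,-1],
    [0,0,0.15,0,0,0,-1],
    [0,0,0.19,0,0,0,-1],
    [0,0,0.2,0,0,0,-1],
    [0,0,0.2,0,0,0,-1],
  ],
)

```text
time_s: 22.2
ee_pos: [521.7, -373.3, 213.7]
ee_rot: [180.0, -0.0, -0.0]
force: [-0.0, -0.1, -4.0]
gripper_width: 39.4
gripper_force: 30.0
```

>>> send_rows(
  motion=[
    [0,0.018,0,0,0,0,-1],
    [0,0.057,0,0,0,0,-1],
    [0,0.113,0,0,0,0,-1],
    [0,0.181,0,0,0,0,-1],
    [-0.01,0.25,0,0,0,0,-1],
    [-0.01,0.318,0,0,0,0,-1],
    [-0.01,0.386,0,0,0,0,-1],
    [-0.01,0.454,0,0,0,0,-1],
    [-0.01,0.522,0,0,0,0,-1],
    [-0.01,0.59,0,0,0,0,-1],
    [-0.01,0.65,0,0,0,0,-1],
    [-0.01,0.7,0,0,0,0,-1],
    [-0.01,0.735,0,0,0,0,-1],
    [-0.011,0.75,0,0,0,0,-1],
    [-0.011,0.755,0,0,0,0,-1],
    [-0.011,0.755,0,0,0,0,-1],
  ],
)

```text
time_s: 24.2
ee_pos: [516.3, 3.7, 213.4]
ee_rot: [180.0, 0.0, -0.0]
force: [-0.4, -0.5, -3.8]
gripper_width: 39.1
gripper_force: 30.0
```

>>> send_rows(
  motion=[
    [0,0,-0.02,0,0,0,-1],
    [0,0,-0.06,0,0,0,-1],
    [0,0,-0.11,0,0,0,-1],
    [0,0,-0.15,0,0,0,-1],
    [0,0,-0.175,0,0,0,-1],
    [0,0,-0.19,0,0,0,-1],
    [0,0,-0.196,0,0,0,-1],
    [0,0,-0.199,0,0,0,-1],
    [0,0,-0.201,0,0,0,-1],
    [0,0,-0.203,0,0,0,-1],
    [0,0,-0.203,0,0,0,-1],
    [0,0,-0.203,0,0,0,-1],
  ],
)

```text
time_s: 25.7
ee_pos: [516.7, 4.3, 112.4]
ee_rot: [180.0, -0.1, -0.0]
force: [-0.4, 0.6, -0.4]
gripper_width: 39.1
gripper_force: 30.0
```

>>> send_rows(
  motion=[
    [0,0,-0.001,0,0,0,-1],
    [0,0,-0.001,0,0,0,0],
    [0,0,-0.001,0,0,0,0.5],
    [0,0,-0.001,0,0,0,1],
    [0,0,0,0,0,0,1],
    [0,0,0.02,0,0,0,1],
    [0,0,0.08,0,0,0,1],
    [0,0,0.16,0,0,0,1],
    [0,-0.05,0.24,0,0,0,1],
    [-0.03,-0.12,0.32,0,0,0,1],
    [-0.05,-0.22,0.39,0,0,0,1],
    [-0.07,-0.32,0.44,0,0,0,1],
    [-0.09,-0.42,0.48,0,0,0,1],
    [-0.11,-0.52,0.48,0,0,0,1],
    [-0.13,-0.59,0.48,0,0,0,1],
    [-0.132,-0.622,0.48,0,0,0,1],
    [-0.132,-0.622,0.48,0,0,0,1],
    [-0.132,-0.622,0.48,0,0,0,1],
  ],
)

```text
time_s: 27.95
ee_pos: [450.8, -305.6, 352.1]
ee_rot: [-180.0, -0.0, 0.1]
force: [-0.3, -0.0, 0.1]
gripper_width: 91.2
gripper_force: 0.0
```

```bash
python3 - <<'E'
from h import *
f=wrist(); print(f["s"]["ee_pos"])
clusters(world(f),(380,600,-440,-160),((60,73,"jar/drop"),),"w")
for n in("top","side"):
    g=grab(n); clusters(world(g),(430,760,-80,110),((176,188,"tall"),(154,165,"amber"),(138,148,"square")),n)
save(g,"side2.png",scale=1.2)
E
```

```text
[ 450.76201931 -305.6195905   352.11405238]
w jar/drop 45 [ 419.2 -228.4] 6.0 med [ 420.3 -229.7   69.1]
w jar/drop 48 [ 431.8 -395. ] 5.8 med [ 432.4 -394.4   69.1]
w jar/drop 923 [ 517.9 -307.4] 26.7 med [ 518.4 -307.    65.8]
top tall 125 [675.7  19.3] 17.3 med [675.7  20.8 181.3]
top amber 126 [596.4  14.7] 17.0 med [596.   13.8 159.6]
top square 167 [516.2   6.5] 20.4 med [516.4   6.4 142.9]
top square 33 [671.7  20.7] 18.5 med [663.7  17.  140.4]
side tall 97 [677.1  14.1] 17.5 med [676.4  11.7 180.2]
side amber 102 [599.3   9.8] 18.5 med [597.2   7.3 158. ]
side amber 45 [675.9  12.4] 16.7 med [672.5   2.3 160.2]
side square 113 [ 5.172e+02 -1.000e-01] 19.6 med [517.1  -3.4 142.2]
side square 45 [598.    4.2] 16.8 med [598.2  -4.  143.3]
side square 53 [676.4  13.6] 17.6 med [675.1   4.7 142.9]
```

View pics/side2.png

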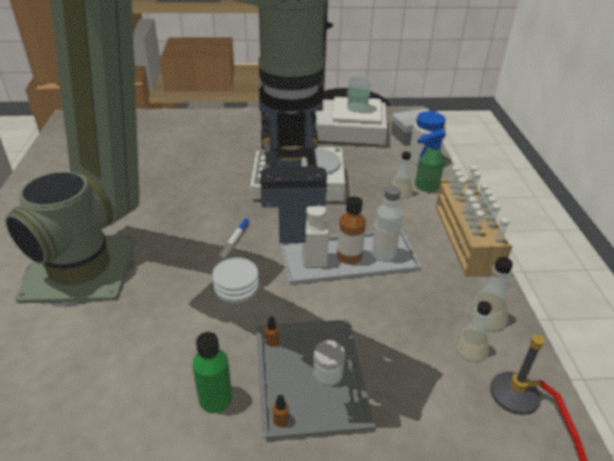

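All three bottles stand in the steel tray ((315,240), (351,230) and (388,225)). The jar stands alone at (328,360) and the droppers are untouched. Now the jar.

>>> send_rows(
  motion=[
    [0.04,0,-0.05,0,0,0,1],
    [0.09,0,-0.13,0,0,0,1],
    [0.13,0,-0.23,0,0,0,1],
    [0.135,0,-0.33,0,0,0,1],
    [0.135,0,-0.43,0,0,0,1],
    [0.135,0,-0.52,0,0,0,1],
    [0.135,0,-0.58,0,0,0,1],
    [0.135,0,-0.63,0,0,0,1],
    [0.135,0,-0.655,0,0,0,1],
    [0.135,0,-0.664,0,0,0,1],
    [0.135,0,-0.664,0,0,0,1],
    [0.135,0,-0.664,0,0,0,0.4],
    [0.135,0,-0.664,0,0,0,0],
    [0.135,0,-0.664,0,0,0,-1],
    [0.135,0,-0.664,0,0,0,-1],
    [0.135,0,-0.664,0,0,0,-1],
    [0.135,0,-0.664,0,0,0,-1],
  ],
  squeeze=20,
)

```text
time_s: 30.22
ee_pos: [517.9, -306.9, 20.1]
ee_rot: [180.0, -0.0, -0.0]
force: [0.0, 0.4, 1.3]
gripper_width: 53.5
gripper_force: 20.0
```

>>> send_rows(
  motion=[
    [0,0,0,0,0,0,-1],
    [0,0,0.02,0,0,0,-1],
    [0,0,0.06,0,0,0,-1],
    [0,0,0.12,0,0,0,-1],
    [0,0,0.2,0,0,0,-1],
    [0,0,0.29,0,0,0,-1],
    [0,0,0.38,0,0,0,-1],
    [0,0,0.46,0,0,0,-1],
    [0,0,0.5,0,0,0,-1],
    [0,0,0.52,0,0,0,-1],
    [0,0,0.52,0,0,0,-1],
  ],
)

```text
time_s: 31.6
ee_pos: [517.8, -306.8, 280.1]
ee_rot: [180.0, -0.0, -0.0]
force: [0.3, -0.8, -2.2]
gripper_width: 53.7
gripper_force: 20.0
```

>>> send_rows(
  motion=[
    [0,0.02,0,0,0,0,-1],
    [0,0.06,0,0,0,0,-1],
    [0,0.12,0,0,0,0,-1],
    [0,0.2,0,0,0,0,-1],
    [0,0.28,0,0,0,0,-1],
    [0,0.36,0,0,0,0,-1],
    [-0.01,0.44,0,0,0,0,-1],
    [-0.02,0.52,0,0,0,0,-1],
    [-0.03,0.6,0,0,0,0,-1],
    [-0.04,0.68,0,0,0,0,-1],
    [-0.05,0.76,0,0,0,0,-1],
    [-0.06,0.84,0,0,0,0,-1],
    [-0.07,0.9,0,0,0,0,-1],
    [-0.08,0.94,0,0,0,0,-1],
    [-0.08,0.95,0,0,0,0,-1],
  ],
)

```text
time_s: 33.48
ee_pos: [476.4, 169.7, 279.6]
ee_rot: [180.0, 0.1, 0.2]
force: [1.4, -0.2, -1.1]
gripper_width: 53.6
gripper_force: 20.0
```

>>> send_rows(
  motion=[
    [0,0.04,0,0,0,0,-1],
    [0,0.1,0,0,0,0,-1],
    [-0.01,0.17,0,0,0,0,-1],
    [-0.02,0.24,0,0,0,0,-1],
    [-0.02,0.28,0,0,0,0,-1],
    [-0.02,0.294,0,0,0,0,-1],
    [-0.02,0.294,0,0,0,0,-1],
    [-0.02,0.294,0,0,0,0,-1],
  ],
)

```text
time_s: 34.48
ee_pos: [468.0, 314.2, 280.0]
ee_rot: [180.0, -0.0, -0.1]
force: [-0.4, 0.4, -1.5]
gripper_width: 53.6
gripper_force: 20.0
```

```bash
python3 - <<'E'
from h import *
import pickle
f=wrist(); save(f,"w3.png",scale=1.2); pickle.dump(f,open("w3.pkl","wb")); print(f["s"]["ee_pos"])
E
```

```text
[468.03338725 314.21850946 280.02271194]
```

View pics/w3.png

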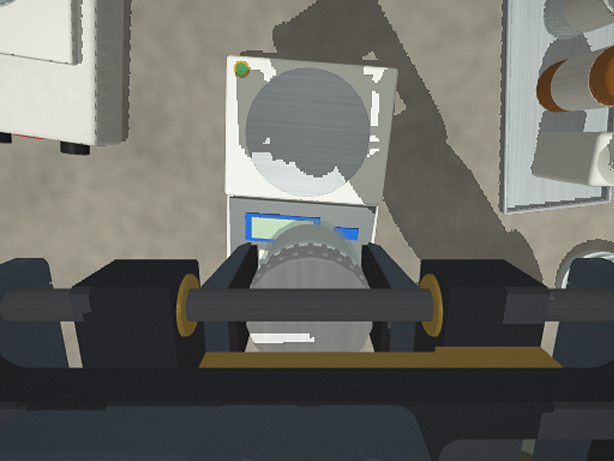

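```bash
python3 - <<'E'
from h import *
import pickle
f=pickle.load(open("w3.pkl","rb"))
q=np.array([ray(f,u/1.2,v/1.2,78)[:2] for u,v in((245,133),(371,133),(308,68),(308,197))]); print(q, q[:2].mean(0),q[2:].mean(0))
W=world(f); print(W[105,257],W[70,257])
E
```

```text
[[542.2583497  379.55314062]
 [542.10079776 248.78553045]
 [604.55834024 314.05268193]
 [475.07639633 314.3036969 ]] [542.17957373 314.16933553] [539.81736828 314.17818942]
[549.16091463 313.74684289  78.05794293] [589.80814058 313.68070375  77.24914976]
```

The pan ellipse centre is at (308,132), which puts it at about (542,314), with a diameter of 130 mm as expected. I'll set the jar down there.

>>> send_rows(
  motion=[
    [0.02,0,0,0,0,0,-1],
    [0.06,0,0,0,0,0,-1],
    [0.11,0,-0.02,0,0,0,-1],
    [0.14,0,-0.07,0,0,0,-1],
    [0.148,0,-0.14,0,0,0,-1],
    [0.148,0,-0.21,0,0,0,-1],
    [0.148,0,-0.27,0,0,0,-1],
    [0.148,0,-0.32,0,0,0,-1],
    [0.148,0,-0.35,0,0,0,-1],
    [0.148,0,-0.364,0,0,0,-1],
    [0.148,0,-0.368,0,0,0,-1],
    [0.148,0,-0.37,0,0,0,-1],
    [0.148,0,-0.371,0,0,0,-1],
    [0.148,0,-0.372,0,0,0,-1],
    [0.148,0,-0.372,0,0,0,-1],
  ],
)

```text
time_s: 36.4
ee_pos: [541.9, 315.3, 94.2]
ee_rot: [-180.0, -0.0, 0.0]
force: [-1.3, -0.2, -0.9]
gripper_width: 53.7
gripper_force: 20.0
```

>>> send_rows(
  motion=[
    [0,-0.002,-0.001,0,0,0,-1],
    [0,-0.002,-0.002,0,0,0,-1],
    [0,-0.002,-0.002,0,0,0,-1],
  ],
)

```text
time_s: 36.78
ee_pos: [542.1, 314.8, 94.1]
ee_rot: [-179.9, -0.1, -0.0]
force: [-0.9, 1.0, 6.3]
gripper_width: 53.5
gripper_force: 20.0
```

>>> send_rows(
  motion=[
    [0,0,0,0,0,0,0.3],
    [0,0,0,0,0,0,0.5],
    [0,0,0,0,0,0,1],
    [0,0,0,0,0,0,1],
    [0,0,0,0,0,0,1],
    [0,0,0.03,0,0,0,1],
    [0,0,0.1,0,0,0,1],
    [0,0,0.19,0,0,0,1],
    [-0.03,0,0.28,0,0,0,1],
    [-0.09,0,0.36,0,0,0,1],
    [-0.13,0,0.4,0,0,0,1],
    [-0.15,0,0.42,0,0,0,1],
    [-0.15,0,0.42,0,0,0,1],
    [-0.15,0,0.42,0,0,0,1],
  ],
)

```text
time_s: 38.52
ee_pos: [466.9, 313.9, 301.3]
ee_rot: [179.9, 0.1, -0.0]
force: [0.1, 0.3, -0.2]
gripper_width: 91.4
gripper_force: 0.0
```

```bash
python3 - <<'E'
from h import *
f=wrist(); save(f,"w4.png",scale=1.2); print(f["s"]["ee_pos"])
clusters(world(f),(440,640,220,410),((130,146,"jar top"),),"w")
q=np.array([ray(f,u/1.2,v/1.2,78)[:2] for u,v in((245,133),(371,133))])
E
```

```text
[466.94259461 313.88968755 301.30729354]
w jar top 1763 [541.8 314. ] 26.6 med [542.2 314.3 139.9]
```

View pics/w4.png

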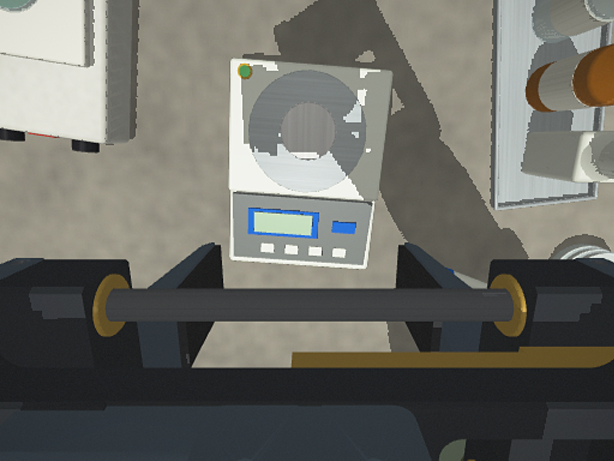

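The jar lid (308,132) sits in the middle of the pan, measured at (542,314) with its top at 140. Next the bottles go back, square first.

>>> send_rows(
  motion=[
    [0,-0.04,0,0,0,0,1],
    [0.01,-0.12,0,0,0,0,1],
    [0.03,-0.22,0,0,0,0,1],
    [0.05,-0.32,0,0,0,0,1],
    [0.07,-0.42,0,0,0,0,1],
    [0.09,-0.52,0,0,0,0,1],
    [0.099,-0.59,0,0,0,0,1],
    [0.099,-0.62,0,0,0,0,1],
    [0.099,-0.62,-0.06,0,0,0,1],
    [0.099,-0.62,-0.14,0,0,0,1],
    [0.099,-0.62,-0.22,0,0,0,1],
    [0.099,-0.62,-0.3,0,0,0,1],
    [0.099,-0.62,-0.35,0,0,0,1],
    [0.099,-0.62,-0.375,0,0,0,1],
    [0.099,-0.62,-0.382,0,0,0,1],
    [0.099,-0.62,-0.382,0,0,0,1],
    [0.099,-0.62,-0.382,0,0,0,1],
  ],
  squeeze=30,
)

```text
time_s: 40.7
ee_pos: [517.0, 4.2, 113.0]
ee_rot: [180.0, -0.1, -0.0]
force: [0.1, 0.2, 0.2]
gripper_width: 91.2
gripper_force: 0.0
```

>>> send_rows(
  motion=[
    [0,0,0,0,0,0,0],
    [0,0,0,0,0,0,-0.3],
    [0,0,0,0,0,0,-1],
    [0,0,0,0,0,0,-1],
    [0,0,0,0,0,0,-1],
    [0,0,0,0,0,0,-1],
    [0,0,0,0,0,0,-1],
    [0,0,0.01,0,0,0,-1],
    [0,0,0.03,0,0,0,-1],
    [0,0,0.06,0,0,0,-1],
    [0,0,0.1,0,0,0,-1],
    [0,0,0.15,0,0,0,-1],
    [0,0,0.19,0,0,0,-1],
    [0,0,0.2,0,0,0,-1],
    [0,0,0.2,0,0,0,-1],
  ],
)

```text
time_s: 42.58
ee_pos: [516.2, 4.2, 212.2]
ee_rot: [180.0, -0.0, -0.0]
force: [0.0, -0.1, -3.3]
gripper_width: 39.5
gripper_force: 30.0
```

>>> send_rows(
  motion=[
    [0,-0.018,0,0,0,0,-1],
    [0,-0.057,0,0,0,0,-1],
    [0,-0.113,0,0,0,0,-1],
    [0,-0.181,0,0,0,0,-1],
    [0.01,-0.25,0,0,0,0,-1],
    [0.01,-0.318,0,0,0,0,-1],
    [0.01,-0.386,0,0,0,0,-1],
    [0.01,-0.454,0,0,0,0,-1],
    [0.01,-0.522,0,0,0,0,-1],
    [0.01,-0.59,0,0,0,0,-1],
    [0.01,-0.65,0,0,0,0,-1],
    [0.01,-0.7,0,0,0,0,-1],
    [0.01,-0.735,0,0,0,0,-1],
    [0.01,-0.75,0,0,0,0,-1],
    [0.01,-0.755,0,0,0,0,-1],
    [0.01,-0.755,0,0,0,0,-1],
    [0.01,-0.755,0,0,0,0,-1],
  ],
)

```text
time_s: 44.7
ee_pos: [521.5, -372.6, 212.2]
ee_rot: [-180.0, -0.0, 0.0]
force: [0.1, 0.2, -3.8]
gripper_width: 39.4
gripper_force: 30.0
```

>>> send_rows(
  motion=[
    [0,0,-0.02,0,0,0,-1],
    [0,0,-0.06,0,0,0,-1],
    [0,0,-0.11,0,0,0,-1],
    [0,0,-0.15,0,0,0,-1],
    [0,0,-0.175,0,0,0,-1],
    [0,0,-0.187,0,0,0,-1],
    [0,0,-0.192,0,0,0,-1],
    [0,0,-0.195,0,0,0,-1],
    [0,0,-0.197,0,0,0,-1],
    [0,0,-0.198,0,0,0,-1],
    [0,0,-0.198,0,0,0,-1],
    [0,0,-0.198,0,0,0,-1],
  ],
)

```text
time_s: 46.2
ee_pos: [521.4, -373.4, 113.1]
ee_rot: [180.0, -0.0, -0.0]
force: [-0.2, 0.1, -4.0]
gripper_width: 39.4
gripper_force: 30.0
```

>>> send_rows(
  motion=[
    [0,0,-0.001,0,0,0,-1],
    [0,0,-0.002,0,0,0,-1],
    [0,0,-0.002,0,0,0,-1],
    [0,0,-0.002,0,0,0,-1],
  ],
)

```text
time_s: 46.7
ee_pos: [521.6, -373.4, 112.9]
ee_rot: [180.0, -0.1, -0.0]
force: [-2.7, 0.8, 5.7]
gripper_width: 39.4
gripper_force: 30.0
```

>>> send_rows(
  motion=[
    [0,0,0,0,0,0,0],
    [0,0,0,0,0,0,0.5],
    [0,0,0,0,0,0,1],
    [0,0,0,0,0,0,1],
    [0,0,0.02,0,0,0,1],
    [0,0,0.08,0,0,0,1],
    [0,0,0.16,0,0,0,1],
    [0,0.03,0.24,0,0,0,1],
    [0.01,0.1,0.3,0,0,0,1],
    [0.03,0.2,0.33,0,0,0,1],
    [0.05,0.31,0.33,0,0,0,1],
    [0.07,0.42,0.33,0,0,0,1],
    [0.1,0.53,0.33,0,0,0,1],
    [0.12,0.63,0.33,0,0,0,1],
    [0.14,0.71,0.33,0,0,0,1],
    [0.15,0.755,0.33,0,0,0,1],
    [0.15,0.769,0.33,0,0,0,1],
    [0.15,0.769,0.33,0,0,0,1],
    [0.15,0.769,0.33,0,0,0,1],
  ],
)

```text
time_s: 49.08
ee_pos: [596.2, 10.1, 277.2]
ee_rot: [180.0, -0.0, -0.1]
force: [0.9, 0.2, -0.0]
gripper_width: 91.3
gripper_force: 0.0
```

>>> send_rows(
  motion=[
    [0,0,-0.06,0,0,0,1],
    [0,0,-0.14,0,0,0,1],
    [0,0,-0.22,0,0,0,1],
    [0,0,-0.27,0,0,0,1],
    [0,0,-0.292,0,0,0,1],
    [0,0,-0.3,0,0,0,1],
    [0,0,-0.3,0,0,0,1],
    [0,0,-0.3,0,0,0,0],
    [0,0,-0.3,0,0,0,-0.3],
    [0,0,-0.3,0,0,0,-1],
    [0,0,-0.3,0,0,0,-1],
    [0,0,-0.3,0,0,0,-1],
    [0,0,-0.3,0,0,0,-1],
    [0,0,-0.3,0,0,0,-1],
    [0,0,-0.3,0,0,0,-1],
  ],
)

```text
time_s: 50.95
ee_pos: [596.3, 11.4, 126.9]
ee_rot: [-180.0, 0.0, -0.0]
force: [0.2, 0.2, -0.9]
gripper_width: 33.4
gripper_force: 30.0
```

>>> send_rows(
  motion=[
    [0,0,0,0,0,0,-1],
    [0,0,0.01,0,0,0,-1],
    [0,0,0.03,0,0,0,-1],
    [0,0,0.06,0,0,0,-1],
    [0,0,0.1,0,0,0,-1],
    [0,0,0.15,0,0,0,-1],
    [0,0,0.19,0,0,0,-1],
    [0,0,0.2,0,0,0,-1],
    [0,0,0.2,0,0,0,-1],
  ],
)

```text
time_s: 52.08
ee_pos: [596.3, 11.1, 227.2]
ee_rot: [180.0, -0.0, -0.0]
force: [0.1, 0.9, -4.5]
gripper_width: 33.8
gripper_force: 30.0
```

>>> send_rows(
  motion=[
    [-0.008,-0.018,0,0,0,0,-1],
    [-0.025,-0.057,0,0,0,0,-1],
    [-0.05,-0.113,0,0,0,0,-1],
    [-0.08,-0.181,0,0,0,0,-1],
    [-0.11,-0.25,0,0,0,0,-1],
    [-0.14,-0.318,0,0,0,0,-1],
    [-0.17,-0.386,0,0,0,0,-1],
    [-0.2,-0.454,0,0,0,0,-1],
    [-0.23,-0.522,0,0,0,0,-1],
    [-0.255,-0.578,0,0,0,0,-1],
    [-0.272,-0.617,0,0,0,0,-1],
    [-0.282,-0.639,0,0,0,0,-1],
    [-0.285,-0.646,0,0,0,0,-1],
    [-0.285,-0.646,0,0,0,0,-1],
    [-0.285,-0.646,0,0,0,0,-1],
  ],
)

```text
time_s: 53.95
ee_pos: [454.1, -311.2, 227.0]
ee_rot: [-180.0, -0.0, 0.0]
force: [-0.1, 0.1, -3.4]
gripper_width: 33.3
gripper_force: 30.0
```

>>> send_rows(
  motion=[
    [0,0,-0.02,0,0,0,-1],
    [0,0,-0.06,0,0,0,-1],
    [0,0,-0.11,0,0,0,-1],
    [0,0,-0.15,0,0,0,-1],
    [0,0,-0.175,0,0,0,-1],
    [0,0,-0.187,0,0,0,-1],
    [0,0,-0.192,0,0,0,-1],
    [0,0,-0.195,0,0,0,-1],
    [0,0,-0.197,0,0,0,-1],
    [0,0,-0.199,0,0,0,-1],
    [0,0,-0.199,0,0,0,-1],
    [0,0,-0.199,0,0,0,-1],
  ],
)

```text
time_s: 55.45
ee_pos: [454.1, -312.0, 127.9]
ee_rot: [180.0, -0.0, -0.0]
force: [0.5, 0.4, -0.5]
gripper_width: 33.5
gripper_force: 30.0
```

>>> send_rows(
  motion=[
    [0,0,-0.001,0,0,0,-1],
    [0,0,-0.001,0,0,0,0],
    [0,0,-0.001,0,0,0,0.5],
    [0,0,-0.001,0,0,0,1],
    [0,0,0,0,0,0,1],
    [0,0,0.03,0,0,0,1],
    [0,0,0.1,0,0,0,1],
    [0,0,0.18,0,0,0,1],
    [0.03,0.045,0.26,0,0,0,1],
    [0.09,0.135,0.3,0,0,0,1],
    [0.15,0.225,0.3,0,0,0,1],
    [0.21,0.315,0.3,0,0,0,1],
    [0.27,0.405,0.3,0,0,0,1],
    [0.33,0.495,0.3,0,0,0,1],
    [0.38,0.57,0.3,0,0,0,1],
    [0.42,0.63,0.3,0,0,0,1],
    [0.444,0.657,0.3,0,0,0,1],
    [0.444,0.657,0.3,0,0,0,1],
    [0.444,0.657,0.3,0,0,0,1],
  ],
)

```text
time_s: 57.82
ee_pos: [675.3, 15.4, 277.8]
ee_rot: [180.0, 0.0, -0.1]
force: [0.6, -0.1, 0.3]
gripper_width: 91.3
gripper_force: 0.0
```

>>> send_rows(
  motion=[
    [0,0,-0.04,0,0,0,1],
    [0,0,-0.1,0,0,0,1],
    [0,0,-0.16,0,0,0,1],
    [0,0,-0.21,0,0,0,1],
    [0,0,-0.24,0,0,0,1],
    [0,0,-0.251,0,0,0,1],
    [0,0,-0.251,0,0,0,1],
    [0,0,-0.251,0,0,0,0],
    [0,0,-0.251,0,0,0,-0.3],
    [0,0,-0.251,0,0,0,-1],
    [0,0,-0.251,0,0,0,-1],
    [0,0,-0.251,0,0,0,-1],
    [0,0,-0.251,0,0,0,-1],
    [0,0,-0.251,0,0,0,-1],
    [0,0,-0.251,0,0,0,-1],
  ],
)

```text
time_s: 59.7
ee_pos: [675.8, 16.9, 151.9]
ee_rot: [-180.0, 0.0, -0.0]
force: [1.1, 1.2, 0.9]
gripper_width: 33.1
gripper_force: 30.0
```

>>> send_rows(
  motion=[
    [0,0,0,0,0,0,-1],
    [0,0,0.01,0,0,0,-1],
    [0,0,0.03,0,0,0,-1],
    [0,0,0.06,0,0,0,-1],
    [0,0,0.1,0,0,0,-1],
    [0,0,0.15,0,0,0,-1],
    [0,0,0.19,0,0,0,-1],
    [0,0,0.2,0,0,0,-1],
    [0,0,0.2,0,0,0,-1],
  ],
)

```text
time_s: 60.82
ee_pos: [675.8, 16.7, 252.2]
ee_rot: [180.0, -0.0, -0.0]
force: [0.0, -0.7, -4.0]
gripper_width: 33.4
gripper_force: 30.0
```

>>> send_rows(
  motion=[
    [-0.01,-0.016,0,0,0,0,-1],
    [-0.03,-0.048,0,0,0,0,-1],
    [-0.06,-0.096,0,0,0,0,-1],
    [-0.095,-0.152,0,0,0,0,-1],
    [-0.13,-0.208,0,0,0,0,-1],
    [-0.165,-0.264,0,0,0,0,-1],
    [-0.2,-0.32,0,0,0,0,-1],
    [-0.235,-0.376,0,0,0,0,-1],
    [-0.265,-0.424,0,0,0,0,-1],
    [-0.29,-0.465,0,0,0,0,-1],
    [-0.31,-0.497,0,0,0,0,-1],
    [-0.32,-0.513,0,0,0,0,-1],
    [-0.323,-0.519,0,0,0,0,-1],
    [-0.323,-0.519,0,0,0,0,-1],
    [-0.323,-0.519,0,0,0,0,-1],
  ],
)

```text
time_s: 62.7
ee_pos: [514.7, -242.3, 251.9]
ee_rot: [-180.0, -0.0, 0.0]
force: [0.2, 0.1, -4.7]
gripper_width: 33.5
gripper_force: 30.0
```

>>> send_rows(
  motion=[
    [0,0,-0.02,0,0,0,-1],
    [0,0,-0.06,0,0,0,-1],
    [0,0,-0.11,0,0,0,-1],
    [0,0,-0.15,0,0,0,-1],
    [0,0,-0.175,0,0,0,-1],
    [0,0,-0.187,0,0,0,-1],
    [0,0,-0.192,0,0,0,-1],
    [0,0,-0.195,0,0,0,-1],
    [0,0,-0.197,0,0,0,-1],
    [0,0,-0.199,0,0,0,-1],
    [0,0,-0.199,0,0,0,-1],
    [0,0,-0.199,0,0,0,-1],
  ],
)

```text
time_s: 64.2
ee_pos: [514.6, -242.9, 152.9]
ee_rot: [180.0, -0.1, -0.0]
force: [0.0, 0.1, -0.9]
gripper_width: 33.2
gripper_force: 30.0
```

Contact. I'll release and retreat to the same overview pose (413.8, -310.3, 399) to compare with the start.

>>> send_rows(
  motion=[
    [0,0,-0.001,0,0,0,-1],
    [0,0,-0.001,0,0,0,0],
    [0,0,-0.001,0,0,0,0.5],
    [0,0,-0.001,0,0,0,1],
    [0,0,0,0,0,0,1],
    [0,0,0.03,0,0,0,1],
    [0,0,0.1,0,0,0,1],
    [0,0,0.2,0,0,0,1],
    [-0.03,-0.02,0.3,0,0,0,1],
    [-0.1,-0.07,0.4,0,0,0,1],
    [-0.17,-0.12,0.46,0,0,0,1],
    [-0.201,-0.135,0.49,0,0,0,1],
    [-0.201,-0.135,0.492,0,0,0,1],
    [-0.201,-0.135,0.492,0,0,0,1],
    [-0.201,-0.135,0.492,0,0,0,1],
  ],
)

```text
time_s: 66.08
ee_pos: [414.4, -309.5, 396.9]
ee_rot: [-179.9, 0.1, 0.1]
force: [0.3, 0.8, 0.1]
gripper_width: 91.2
gripper_force: 0.0
```

```bash
python3 - <<'E'
from h import *
f=wrist(); print(f["s"]["ee_pos"])
clusters(world(f),(380,600,-440,-160),((177,188,"tall"),(156,166,"amber"),(140,149,"square"),(60,73,"drop")),"w")
g=grab("top"); clusters(world(g),(440,640,220,410),((130,146,"jar"),),"top"); g=grab("side"); clusters(world(g),(440,640,220,410),((130,146,"jar"),),"side")
save(g,"side3.png",scale=1.2)
E
```

```text
[ 414.43833492 -309.4961694   396.90823638]
w tall 579 [ 514.8 -243.3] 16.9 med [ 514.9 -243.8  181.9]
w amber 466 [ 454.3 -312.1] 17.0 med [ 454.7 -311.9  159.8]
w square 37 [ 511.4 -248.4] 15.4 med [ 508.8 -257.   141.2]
w square 688 [ 521.4 -373.9] 20.5 med [ 520.8 -373.6  144. ]
w drop 40 [ 419.1 -228.6] 5.8 med [ 419.4 -229.6   69. ]
w drop 39 [ 431.4 -395.1] 5.7 med [ 431.7 -394.2   68.7]
top jar 304 [542.1 315.8] 27.4 med [540.9 315.3 140.2]
side jar 153 [542.8 310.6] 27.6 med [544.1 305.3 138.6]
```

View pics/side3.png

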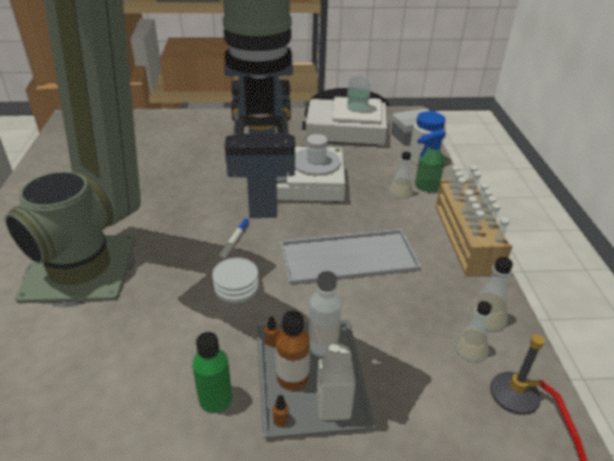

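All three bottles are back upright within 1 mm of their starting positions (stopper and caps at (326,285), (293,325) and (338,352)). The jar stands on the pan at (317,150), the droppers have not moved and the arm is clear.

```bash
python3 -c "
from workcell import env
print(env.job_done())"
```

```text
the job is handed in; nothing more can be done
None
```

The job is handed in at about 66 s (verdict not shown): the jar is centred on the balance pan, all three bottles are back upright within about 1 mm of where they started, and the droppers were not moved.

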